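# Show a cuvette to the inspection camera by its frosted sides

## Robot

A 6-joint arm with a two-finger parallel gripper is mounted at the origin on the work surface. World frame = base frame: x ahead of the robot, y to its left, z up, the work surface at z = 0. Lengths are in m, angles in degrees, forces in N, time in s.
With the tool pointing down it reaches from about 0.4 to 0.825 m from the base axis. Payload 7 kg.
Tool frame: the origin (TCP) lies between the finger pads; the fingertips stand 19 mm ahead of it and the grasp point (between the pads) is the TCP; z points along the fingers, y is the line along which they close (so a half turn about z gives the same grasp; the last joint's range is limited). The gripper opens to 88 mm and grips with 3 to 60 N. Pads are 19 mm wide; open, the fingers measure 130 mm over their backs; the gripper's body (78 mm by 193 mm) begins 47 mm behind the grasp point.
Start: joints at [-56.316, 20.546, 0.682, 0, -70.136, -16.507], TCP at [0.199, -0.645, 0.246] pointing down, gripper open.
Joint ranges: [-176.03, 176.03], [-82.01, 121.73], [-58.28, 71.71], [-173.87, 95.51], [-174.79, -0.11], [-173.66, 173.66]. Speed limits (degrees/s): [136.94, 136.94, 172.46, 180, 180, 180].

## Interface

Orientations are given as [roll, pitch, yaw] about the fixed x, y, z axes, in that order (R = Rz(yaw) Ry(pitch) Rx(roll)).
In Python, from plant import get_obs, snapshot, close_job, spot_in, spot_point gives the robot as it stands.
- The arm moves only by the tool play_rows, never from a script. Its argument "plan" is a list of rows, each a list of 6 numbers: the shift along the tool's x, y, z in cm, then the turn, a rotation vector about the tool's x, y, z in degrees. A call has 1 to 20 rows; each row shifts and turns the commanded pose from where the row before left it, along the tool's axes as they then stand; what a row does not reach is not made up. A row lasts 1/12 s, in which the tool goes at most 41.7 mm and 7.16 degrees, less where a joint would pass 70% of its speed; a pose out of reach is approached as far as the arm can. A call is refused whole if a number of a shift passes 4.17 or a number of a turn 7.16, either way. A call with a gripper value outside its range is refused whole. "grip" is the finger opening in cm, from 0 to 8.76, set as the call begins (left out, the last holds). The fingers move at their own pace and stop on an object; the grip force is fixed at half the most. Time passes only in rows, so rows that do not move let the fingers close. It gives the time, the measured TCP pose, the force, the opening and the grip force at its end, in the units of the state.
- get_obs(): the state, without advancing time (a new reading comes with each control period).
- snapshot(name): name is "scene" or "top" or "wrist"; returns a dict with "frame" (400x640x3 uint8, red, green, blue), "fx", "fy", "cx", "cy" (pixels), "position" and "attitude" of the camera in the world. Camera axes: x right, y down, z forward; pixel columns grow to the right and rows downward; lengths in m; the calibration is good to about 2 mm. The wrist camera is an equidistant fisheye: a pixel r from the principal point sees the ray r / f radians off the axis. A picture is of the moment at which its call begins. There is no depth.
- close_job(): hands the job in; it is judged then, once.
Trained networks look in the newest picture that a camera, given by its name, has taken for a name from the list of things; names that differ only in an ending like _2 or _b are one class to them, and where a whole thing is asked for, a point or a joint stands for the part that bears it (a point fixed in the world has none). Each returns a list of dicts, best first, with "score" (0 to 1); they miss things now and then, are a little off and sometimes report something else, mostly with a low value. They report only what shows in the picture. A call takes as long as a camera call. They do not tell look-alikes from the thing itself.
- spot_in(camera, thing): "position" ([x, y, z] in m, in world coordinates, good to about 4 mm: the middle of the surface that is visible of it).
- spot_point(camera, thing): "position" ([x, y, z] in m, in world coordinates, good to about 4 mm: a listed point, or the origin of a listed thing).
The state is a dict: "clock": time; "joint_pos": joint angles; "qvel": joint speeds; "tau": joint torques, N m; "tool_pos": TCP position; "orientation": TCP orientation; "force": force on the tool from outside, world axes, zero at the start; "moment": the same for the moment, N m; "opening": finger opening in m; "gripper_force": force on a finger pad.
Only numpy, scipy, OpenCV 4.12 (cv2) and the standard library are available. Lean on these libraries where they do the work, as an engineer would, in place of code of your own. Each camera call takes 0.05 s, during which the arm holds its last target. There are 200 camera calls.

## Task

Get the open glass cuvette inspected for scratches: first draw the camera back along its rail until its red pointer is level with the line on the yellow index clip. Then take the open cuvette (the one without a stopper) out of the rack by its two frosted sides only, never touching its clear windows or knocking it on the stand, and hold it upright and still in the light path, midway between lamp and lens, with the beam running squarely in at one clear window and out at the other, centred on the windows' middle. Finish while still holding it there; leave the two stoppered cuvettes in their slots and do not disturb the rack, loose stopper, bottle or wipes box.

Things in the scene. Friction and masses are not known exactly. Their poses are not given: they have to be found in the camera images.
- stand: Inspection stand fixed to the bench: aluminium base 90 x 400 x 12 mm (long along its y), dark rail 30 mm wide along its middle, top 28 mm up. Origin: centre of the base's underside; z up, y along rail and beam from lamp to camera, x level across. Beam axis: x = 0, 105 mm above the bench. The lamp, a finned cylinder of diameter 49 mm lying along y, is at the -y end, y = -173 to -100 mm.
- lamp_front (a point): Centre of the lamp's bright front face on the beam axis, fixed to the stand at (0, -100, 105) mm; axes as the stand's. The light leaves it along +y.
- camera (a joint): Travel of the camera carrier along the rail, m, 0 to 0.135: 0 = pushed up to the lamp (40 mm between lamp and lens fronts), growing as the camera is drawn away from the lamp along the stand's +y. It slides with about 4 N of drag, stays where it is left, and has no spring.
- lens_front (a point): Centre of the camera lens's front face, on the beam axis, facing the lamp (-y); axes as the stand's. Behind it (+y): black barrel 45 mm long, diameter up to 36 mm, then the navy camera body, 38 (x) x 55 (y) x 38 mm, its centre on the axis 72.5 mm behind this point, top 124 mm above the bench; grip it across x from above. Post and black carrier (46 mm wide, top 48 mm up) bear it.
- pointer (a point): Tip of the red pointer on the camera's carrier, on the +x side of the rail, 20 mm above the bench, 72.5 mm along +y from the lens front and 36 mm along +x from the beam axis; it moves with the camera.
- index: Yellow index clip, 16 (x) x 14 (y) x 10 mm, fixed to the base beside the rule, on the rail's +x side, with a dark line across its middle. Origin: under its centre, in line with the dark line; axes as the stand's. The camera is set when the pointer and this line have the same place along the stand's y.
- cell: The open empty glass cuvette, the only one without a stopper: 22.5 mm long (its x), 12.5 mm wide (y), 45 mm high, 15 to 25 g. Long sides (facing +y and -y, 12.5 mm apart) are frosted white; narrow ends (+x and -x) are clear windows. Light passes along x, either way round. Origin: centre of its underside. Starts in one of the rack's three slots, 29 mm standing out.
- window_mid (a point): Point on the cuvette's upright centre line 20 mm above its underside: the middle of the windows, where the beam should pass. Axes as the cuvette's.
- frost_a: Frosted long side of the open cuvette facing its +y (21.5 x 45 mm), may be gripped. Origin and axes are those of the cuvette.
- frost_b: Frosted long side of the open cuvette facing its -y (21.5 x 45 mm), may be gripped. Origin and axes are those of the cuvette.
- window_a: Clear window of the open cuvette at its +x end, not to be touched. Origin and axes are those of the cuvette.
- window_b: Clear window of the open cuvette at its -x end, not to be touched. Origin and axes are those of the cuvette.
- rack: Loose blue block rack, 170 (its x) x 52 (y) x 24 mm high, 0.7 kg, with three slots 16 mm deep in a row along x at -50, 0 and +50 mm, about 1 mm of play round a cuvette; the cuvettes' long sides run along the rack's x. Origin: centre of its underside.
- spare_1: Cuvette of the same size with an orange stopper (52 mm high in all), in another slot; leave alone. Origin: centre of its underside, axes as the open cuvette's.
- spare_2: Cuvette of the same size with a green stopper (52 mm high in all), in another slot; leave alone. Origin: centre of its underside, axes as the open cuvette's.
- stopper: Loose white stopper, 22.5 x 12.5 x 12 mm, on the bench; leave alone. Origin: centre of its underside.
- reagent: Amber bottle with a blue cap, diameter 54 mm, 110 mm high; leave alone. Origin: centre of its underside.
- wipes: Green and white box of lens wipes, 60 x 115 x 45 mm; leave alone. Origin: centre of its underside.
Mind the look-alikes: they are no part of the job. Leave any purple look-alike of the cell alone.

How it is judged (in metres and radians):
On the way, in this order (a step that is already met when the one before it is completed fails the run):
1. the camera's pointer stands within 4 mm of the index line (y of pointer in the frame of index between -0.004 and 0.004 m), for 0.3 s.
2. the open cuvette is lifted out of the rack between the fingers, which press on both frosted sides (contact force between the fingers and frost_a above 1 N and contact force between the fingers and frost_b above 1 N and height (world z) of cell above 0.035 m and contact force between cell and rack below 0.05 N), for 0.2 s.
At the end, for the whole second after the job is handed in: Pointer within 4 mm of the index line; cuvette held still by both frosted sides, touching nothing else; windows' middle within 5 mm sideways and 8 mm in height of the beam axis and 40 mm or more from lamp and lens fronts; long axis within 8 degrees of the beam, upright within 8 degrees (all of step 1 and contact force between the fingers and frost_a above 1 N and contact force between the fingers and frost_b above 1 N and x of window_mid in the frame of lens_front between -0.005 and 0.005 m and z of window_mid in the frame of lens_front between -0.008 and 0.008 m and y of window_mid in the frame of lens_front below -0.04 m and y of window_mid in the frame of lamp_front above 0.04 m and angle between the x axis of cell and the y axis of stand, either way round below 0.14 rad and angle between cell's own z axis and vertical below 0.14 rad and linear speed of cell below 0.02 m/s and contact force between cell and stand below 0.05 N and contact force between cell and rack below 0.05 N); the arm keeps its last pose, push and grip.
It fails at once if the robot touches a clear window of the open cuvette (contact force between any of the fingers, the arm and window_a above 0.3 N or contact force between any of the fingers, the arm and window_b above 0.3 N).
It fails at once if the cuvette is knocked against the stand, lamp or camera (contact force between cell and stand above 2 N).
It fails at once if a stoppered cuvette is taken out of its slot or tipped (distance of any of spare_1, spare_2 from where it was at the start of the episode above 0.03 m or angle between any of spare_1, spare_2's own z axis and vertical above 0.35 rad).
It fails at once if the rack, stopper, bottle or wipes box is shifted by more than 30 mm or tipped (distance of any of rack, stopper, reagent, wipes from where it was at the start of the episode above 0.03 m or angle between any of rack, reagent, wipes's own z axis and vertical above 0.35 rad).
It also fails if it takes over 58 s, if anything falls off the work surface, if the arm or the gripper's body presses on something with over 40 N, if the wrist force passes 120 N, or if a joint passes its speed limit or range.

## Working session

There is one attempt and no reset: what is moved stays moved. The work goes in short steps, Python scripts to look and compute and a tool call to move; the robot and the scene stay as the last step left them, time stands still between calls to the robot, and variables do not carry over. Pictures are saved under pics/ and viewed, at most 10 in all, crops included, and the job is handed in when it is done.

Besides the shell and the picture viewer there is one more tool, called after ">>>" by a JSON object that holds its "op" and its "data". play_rows: Moves the arm, as the interface text tells. Its arguments: {"type":"object","properties":{"plan":{"type":"array","items":{"type":"array","items":{"type":"number"}}},"grip":{"type":"number"}},"required":["plan"]}

```bash
mkdir -p pics; ls
python3 - <<'E'
from plant import *
import cv2
o=get_obs();print(o['tool_pos'],o['orientation'],o['clock'])
for c in ['scene','top']:
    s=snapshot(c);cv2.imwrite(f'pics/{c}0.png',s['frame'][:,:,::-1])
    print(c,s['position'],s['attitude'],s['fx'],s['cx'],s['cy'])
    for t in ['lamp_front','lens_front','pointer','index','cell','window_mid','rack','spare_1','stopper','reagent','wipes','stand']:
        print(t,[(r['position'],round(r['score'],2)) for r in spot_point(c,t)][:4])
E
```

```text
pics
[ 0.19919624 -0.64445722  0.24462015] [ 1.79904349e+02 -9.83616518e-03 -1.62829318e+02] 0.0
scene [ 1.27605869 -0.62013859  0.74180106] [-125.165314     -0.60775514   49.69040244] 487.84800273655605 321.22959194343383 205.46064479828738
lamp_front [([0.5716, 0.0976, 0.102], 0.68)]
lens_front [([0.5582, 0.1521, 0.1019], 0.86)]
pointer [([0.5845, 0.2289, 0.0227], 0.72)]
index [([0.5696, 0.3079, 0.0124], 0.6), ([0.7514, 0.1535, -0.0008], 0.19)]
cell [([0.506, -0.3337, 0.0001], 0.81), ([0.5554, -0.157, -0.0026], 0.65), ([0.5092, -0.245, 0.0066], 0.59), ([0.5082, -0.2418, 0.0029], 0.5)]
window_mid [([0.5046, -0.3307, 0.0194], 0.77), ([0.5091, -0.2429, 0.0276], 0.7), ([0.557, -0.1594, 0.0162], 0.65)]
rack [([0.5107, -0.2434, 0.0022], 0.85)]
spare_1 [([0.5619, -0.2389, 0.0119], 0.68), ([0.4638, -0.2534, 0.0086], 0.65)]
stopper [([0.4058, -0.1389, 0.0007], 0.38)]
reagent [([0.7449, -0.1403, -0.0005], 0.68), ([0.5523, 0.1865, -0.0003], 0.38)]
wipes [([0.751, 0.1519, -0.0007], 0.88)]
stand [([0.5538, 0.1877, 0.0029], 0.97)]
top [ 0.43550807 -0.02575113  0.93864901] [-1.70291621e+02 -8.705
[... 175 characters left out ...]
nter [([0.5789, 0.2304, 0.0138], 0.59)]
index [([0.5736, 0.3039, 0.0066], 0.36)]
cell [([0.5073, -0.2416, 0.0129], 0.61), ([0.5003, -0.3351, -0.0021], 0.61), ([0.4633, -0.2449, 0.0095], 0.52), ([0.5539, -0.1563, 0.003], 0.41)]
window_mid [([0.558, -0.1623, 0.0189], 0.63), ([0.5031, -0.3362, 0.0168], 0.54), ([0.5133, -0.2387, 0.0286], 0.47), ([0.7546, 0.1527, -0.0048], 0.23)]
rack [([0.515, -0.2457, -0.0034], 0.61)]
spare_1 [([0.5571, -0.2363, 0.0084], 0.43), ([0.4694, -0.251, 0.0114], 0.39)]
stopper [([0.41, -0.1364, 0.0004], 0.57)]
reagent [([0.7472, -0.1408, -0.001], 0.72), ([0.5579, 0.1935, -0.0041], 0.6)]
wipes [([0.7556, 0.1516, -0.0022], 0.73)]
stand [([0.5566, 0.1933, -0.0039], 0.72)]
```

View pics/scene0.png

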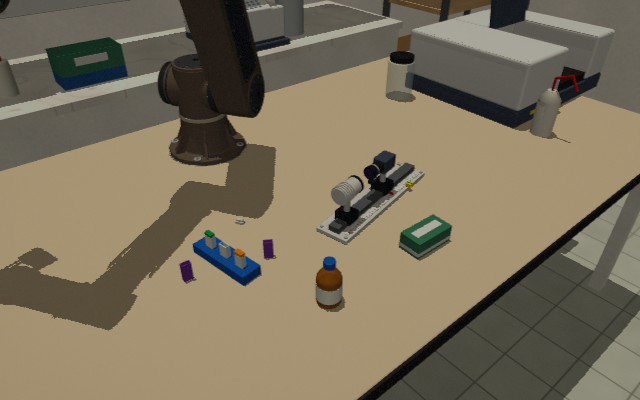

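View pics/top0.png

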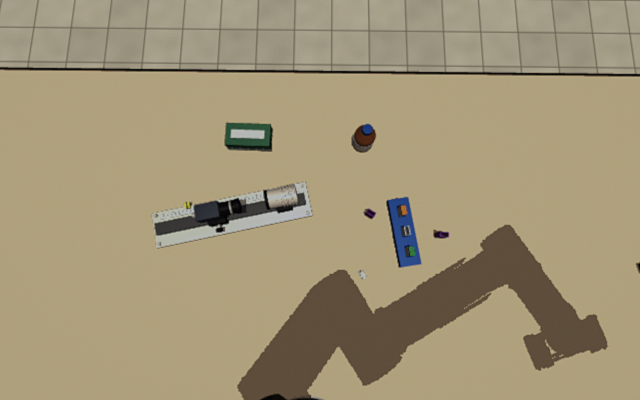

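The scene shows the rack at about (227, 257): green stopper, open cell in the middle, orange stopper. The purple look-alikes lie at (187, 271) and (268, 249). The stand runs from about (345, 225) to (410, 175), with the yellow index at (409, 184). The top view agrees: stand at 10.4° yaw, rack at about 9°, cell at about (0.51, -0.243).

```bash
cat > h.py <<'E'
from plant import *
import numpy as np, cv2
from scipy.spatial.transform import Rotation as R
def go(p,yaw=None):
    """print tool-frame shift (cm) and turn (deg) from the present pose to p, tool down at yaw"""
    o=get_obs(); r=R.from_euler('xyz',o['orientation'],degrees=True)
    d=r.inv().apply(np.array(p)-o['tool_pos'])*100
    t=np.zeros(3) if yaw is None else (r.inv()*R.from_euler('xyz',[180,0,yaw],degrees=True)).as_rotvec(degrees=True)
    print('t',round(o['clock'],2),'shift',d.round(2),'turn',t.round(2),'pos',np.round(o['tool_pos'],4),'rpy',np.round(o['orientation'],2),'F',np.round(o['force'],1),'open',round(o['opening'],4))
E
python3 -c "
from h import *
go([.549,.2245,.22],-79.6)"
```

```text
t 1.3 shift [-59.08  72.73   2.55] turn [ -0.    -0.   -83.22] pos [ 0.1993 -0.6449  0.2456] rpy [-180.     -0.   -162.82] F [-0.   0.5 -0. ] open 0.0877
```

>>> {"op": "play_rows", "data": {"plan": [[-1.97,2.42,0,0,0,0],[-1.97,2.42,0,0,0,0],[-1.97,2.42,0,0,0,0],[-1.97,2.42,0,0,0,0],[-1.97,2.42,0,0,0,0],[-1.97,2.42,0,0,0,0],[-1.97,2.42,0,0,0,0],[-1.97,2.42,0,0,0,0],[-1.97,2.42,0,0,0,0],[-1.97,2.42,0,0,0,0],[-1.97,2.42,0,0,0,0],[-1.97,2.42,0,0,0,0],[-1.97,2.42,0,0,0,0],[-1.97,2.42,0,0,0,0],[-1.97,2.42,0,0,0,0],[-1.97,2.42,0,0,0,0],[-1.97,2.42,0,0,0,0],[-1.97,2.42,0,0,0,0]]}}

```text
clock: 2.8
tool_pos: [0.4097, -0.1225, 0.246]
orientation: [-180.0, 0.1, -162.8]
force: [0.3, -0.8, -0.4]
opening: 0.0876
gripper_force: 0.0
```

>>> {"op": "play_rows", "data": {"plan": [[-1.97,2.42,0,0,0,0],[-1.97,2.42,0,0,0,0],[-1.97,2.42,0,0,0,0],[-1.97,2.42,0,0,0,0],[-1.97,2.42,0,0,0,0],[-1.97,2.42,0,0,0,0],[-1.97,2.42,0,0,0,0],[-1.97,2.42,0,0,0,0],[-1.97,2.42,0,0,0,0],[-1.97,2.42,0,0,0,0]]}}

```text
clock: 3.63
tool_pos: [0.5266, 0.167, 0.2458]
orientation: [180.0, 0.0, -162.8]
force: [0.2, -1.0, 0.1]
opening: 0.0876
gripper_force: 0.0
```

>>> {"op": "play_rows", "data": {"plan": [[0,0,0,0,0,-7],[0,0,0,0,0,-7],[0,0,0,0,0,-7],[0,0,0,0,0,-7],[0,0,0,0,0,-7],[0,0,0,0,0,-7],[0,0,0,0,0,-7],[0,0,0,0,0,-7],[0,0,0,0,0,-7],[0,0,0,0,0,-7],[0,0,0,0,0,-7],[0,0,0,0,0,-6],[0,0,0,0,0,0],[0,0,0,0,0,0]]}}

```text
clock: 4.8
tool_pos: [0.5262, 0.1654, 0.2457]
orientation: [-180.0, 0.0, -80.0]
force: [0.2, -0.3, -0.5]
opening: 0.0878
gripper_force: 0.0
```

Run:
```python
from h import *
go([.549,.2245,.22],-79.6)
s=snapshot('wrist');cv2.imwrite('pics/w1.png',s['frame'][:,:,::-1])
print(s['position'],s['attitude'],s['fx'],s['cx'],s['cy'])
for t in ['lamp_front','lens_front','pointer','index','stand','camera']:
    print(t,[(r['position'],round(r['score'],2)) for r in spot_point('wrist',t)][:3] if t!='camera' else [(r['position'],round(r['score'],2)) for r in spot_in('wrist',t)][:3])
```

```text
t 4.8 shift [-5.42 -3.27  2.57] turn [-0.01  0.   -0.41] pos [0.5262 0.1654 0.2457] rpy [-179.99    0.    -80.01] F [ 0.2 -0.3 -0.5] open 0.0878
[0.53742488 0.09232915 0.38668015] [ 1.63940130e+02  8.03093132e-03 -1.70057477e+02] 309.70691628693146 316.7580995436397 199.45221195057252
lamp_front [([0.5766, 0.0973, 0.1034], 0.96)]
lens_front [([0.5598, 0.1556, 0.1026], 0.65)]
pointer [([0.5811, 0.2327, 0.0193], 0.95)]
index [([0.573, 0.3069, 0.0143], 0.47)]
stand [([0.5551, 0.1891, 0.0002], 0.92)]
camera [([0.5457, 0.1981, 0.1221], 0.57)]
```

View pics/w1.png

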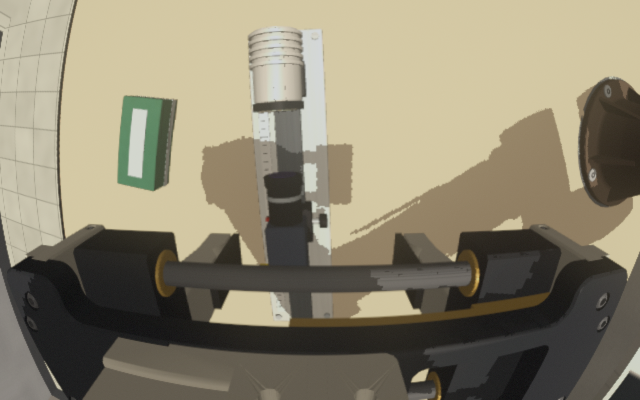

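The wrist view shows the stand upright in the picture, with lamp (277, 70), camera body (289, 243) and red pointer (268, 219), all between the open fingers. The network positions agree with the earlier ones.

>>> {"op": "play_rows", "data": {"plan": [[-1.35,-0.79,0,0,0,0],[-1.35,-0.79,0,0,0,0],[-1.35,-0.79,0,0,0,0],[-1.35,-0.79,0,0,0,-0.4],[0,0,1.7,0,0,0],[0,0,1.7,0,0,0],[0,0,1.7,0,0,0],[0,0,1.7,0,0,0],[0,0,1.7,0,0,0],[0,0,1.7,0,0,0],[0,0,1.7,0,0,0],[0,0,1.7,0,0,0],[0,0,0,0,0,0]]}}

```text
clock: 6.23
tool_pos: [0.5463, 0.2242, 0.1058]
orientation: [179.7, -0.1, -79.4]
force: [-1.6, -0.5, -0.9]
opening: 0.0879
gripper_force: 0.0
```

>>> {"op": "play_rows", "data": {"plan": [[0,0,0,0,0,0],[0,0,0,0,0,0],[0,0,0,0,0,0],[0,0,0,0,0,0],[0,0,0,0,0,0]], "grip": 4.4}}

```text
clock: 6.65
tool_pos: [0.5482, 0.2245, 0.1105]
orientation: [-179.9, 0.0, -79.4]
force: [-0.3, -0.1, -0.4]
opening: 0.0599
gripper_force: 0.0
```

Close gently and watch the side force.

>>> {"op": "play_rows", "data": {"plan": [[0,0,0,0,0,0],[0,0,0,0,0,0],[0,0,0,0,0,0],[0,0,0,0,0,0],[0,0,0,0,0,0],[0,0,0,0,0,0],[0,0,0,0,0,0],[0,0,0,0,0,0],[0,0,0,0,0,0]], "grip": 3.6}}

```text
clock: 7.4
tool_pos: [0.5453, 0.2232, 0.1094]
orientation: [179.8, -0.1, -79.4]
force: [-10.1, 0.2, 7.4]
opening: 0.0382
gripper_force: 29.8
```

Run:
```python
from h import *
go([.548,.2245,.11],-79.6)
s=snapshot('wrist');cv2.imwrite('pics/w2.png',s['frame'][:,:,::-1])
for c in ['wrist','scene','top']:
  if c!='wrist': snapshot(c)
  for t in ['pointer','index','lens_front','lamp_front']:
    print(c,t,[(r['position'],round(r['score'],2)) for r in spot_point(c,t)][:2])
```

```text
t 7.4 shift [-0.07 -0.29 -0.06] turn [ 0.25 -0.06  0.18] pos [0.5453 0.2232 0.1094] rpy [ 1.7975e+02 -6.0000e-02 -7.9420e+01] F [-10.1   0.2   7.4] open 0.0382
wrist pointer [([0.5797, 0.2319, 0.0212], 0.82)]
wrist index []
wrist lens_front [([0.5601, 0.1539, 0.1002], 0.79)]
wrist lamp_front []
scene pointer [([0.5817, 0.2284, 0.0227], 0.62)]
scene index [([0.5709, 0.3073, 0.0149], 0.35)]
scene lens_front [([0.5603, 0.1567, 0.1022], 0.9)]
scene lamp_front [([0.5722, 0.0939, 0.1037], 0.82)]
top pointer [([0.579, 0.2309, 0.0141], 0.71)]
top index []
top lens_front [([0.5674, 0.1568, 0.1017], 0.9)]
top lamp_front [([0.571, 0.0934, 0.1064], 0.85)]
```

View pics/w2.png

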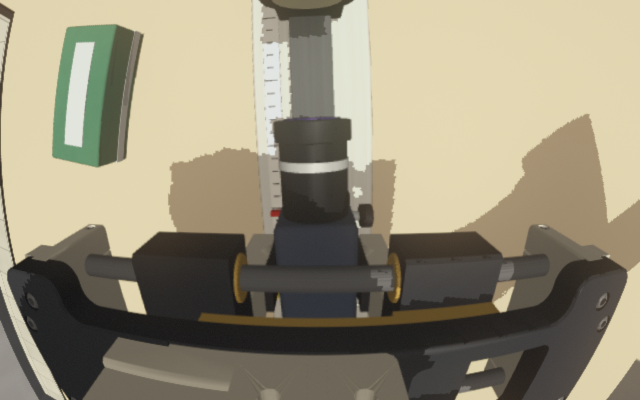

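The camera body (316, 262) is gripped, and the red pointer is visible at (276, 213). Relieve the side load and draw back by about 7.6 cm.

>>> {"op": "play_rows", "data": {"plan": [[0,0.28,0,0,0,0],[-0.7,0,0,0,0,0],[-0.7,0,0,0,0,0],[-0.7,0,0,0,0,0],[-0.7,0,0,0,0,0],[-0.7,0,0,0,0,0],[-0.7,0,0,0,0,0],[-0.7,0,0,0,0,0],[-0.7,0,0,0,0,0],[-0.7,0,0,0,0,0],[-0.7,0,0,0,0,0],[-0.5,0,0,0,0,0],[0,0,0,0,0,0],[0,0,0,0,0,0],[0,0,0,0,0,0]]}}

```text
clock: 9.4
tool_pos: [0.5289, 0.2971, 0.1095]
orientation: [179.8, -0.0, -79.4]
force: [-10.8, -2.2, 8.5]
opening: 0.0383
gripper_force: 29.8
```

Run:
```python
from h import *
go([.545,.2232,.11],-79.6)
s=snapshot('wrist');f=s['frame'][140:270,200:400,::-1];cv2.imwrite('pics/w3.png',cv2.resize(f,None,fx=4,fy=4,interpolation=cv2.INTER_CUBIC))
print(s['position'],s['attitude'])
for t in ['pointer','index']:
    print(t,[(r['position'],round(r['score'],2)) for r in spot_point('wrist',t)][:2])
```

```text
t 9.4 shift [ 7.56 -0.22 -0.05] turn [ 0.21 -0.04  0.19] pos [0.5289 0.2971 0.1095] rpy [ 1.7979e+02 -4.0000e-02 -7.9410e+01] F [-10.8  -2.2   8.5] open 0.0383
[0.54138508 0.2243834  0.25051554] [ 163.98504968   -0.21312979 -169.45546168]
pointer [([0.567, 0.3046, 0.0194], 0.76)]
index [([0.5704, 0.3036, 0.0111], 0.85), ([0.5476, 0.2295, 0.1048], 0.46)]
```

View pics/w3.png

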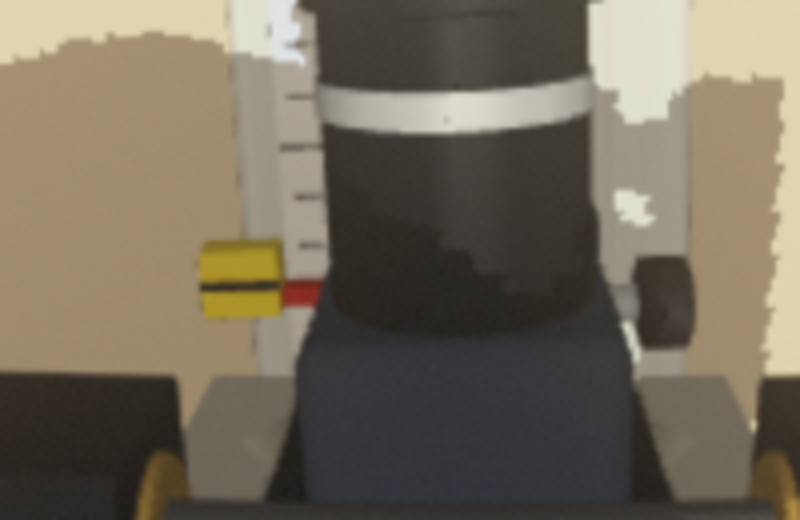

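The index line is at (240, 286) and the red pointer at (303, 293) in the crop, so the pointer is about 1.5–2 mm too far back. Nudge it back and relieve the side load. The measured TCP track puts the rail at about 12.4°.

>>> {"op": "play_rows", "data": {"plan": [[0.1,0.28,0,0,0,0],[0.1,0,0,0,0,0],[0.06,0,0,0,0,0],[0,0,0,0,0,0],[0,0,0,0,0,0],[0,0,0,0,0,0]]}}

```text
clock: 10.05
tool_pos: [0.5293, 0.2949, 0.1095]
orientation: [-180.0, 0.0, -79.4]
force: [2.5, 4.2, -5.5]
opening: 0.0383
gripper_force: 29.8
```

```bash
python3 -c "
from h import *
go([.5289,.2971,.1095],-77.6)"
```

```text
t 10.05 shift [-0.23 -0.    0.  ] turn [-0.04  0.04 -1.81] pos [0.5293 0.2949 0.1095] rpy [-1.7996e+02  4.0000e-02 -7.9410e+01] F [ 2.5  4.2 -5.5] open 0.0383
```

>>> {"op": "play_rows", "data": {"plan": [[0,0,0,0,0,0],[0,0,0,0,0,0],[0,0,0,0,0,0],[0,0,0,0,0,0],[0,0,0,0,0,0],[0,0,0,0,0,0],[0,0,-1.7,0,0,0],[0,0,-1.7,0,0,0],[0,0,-1.7,0,0,0],[0,0,-1.7,0,0,0],[0,0,-1.7,0,0,0],[0,0,-1.7,0,0,0],[0,0,-1.7,0,0,0],[0,0,-1.7,0,0,0],[0,0,0,0,0,0]], "grip": 8.76}}

```text
clock: 11.3
tool_pos: [0.5303, 0.295, 0.2496]
orientation: [-179.7, 0.1, -79.4]
force: [0.9, -0.1, 0.1]
opening: 0.0876
gripper_force: 0.0
```

Run:
```python
from h import *
go([.511,-.2425,.2],-171)
s=snapshot('wrist');f=s['frame'][150:300,200:400,::-1];cv2.imwrite('pics/w4.png',cv2.resize(f,None,fx=4,fy=4,interpolation=cv2.INTER_CUBIC))
print(s['position'],s['attitude'])
for t in ['pointer','index','lens_front','lamp_front']:
    print(t,[(r['position'],round(r['score'],2)) for r in spot_point('wrist',t)][:2])
```

```text
t 11.3 shift [52.49 11.82  4.78] turn [-0.13  0.33 91.6 ] pos [0.5303 0.295  0.2496] rpy [-1.797e+02  1.300e-01 -7.940e+01] F [ 0.9 -0.1  0.1] open 0.0876
[0.5417397  0.22167134 0.39042317] [ 163.81797712    0.2935232  -169.43995298]
pointer [([0.5637, 0.3031, 0.0183], 0.61)]
index [([0.5703, 0.3053, 0.0133], 0.42)]
lens_front [([0.5454, 0.2245, 0.1034], 0.61)]
lamp_front []
```

View pics/w4.png

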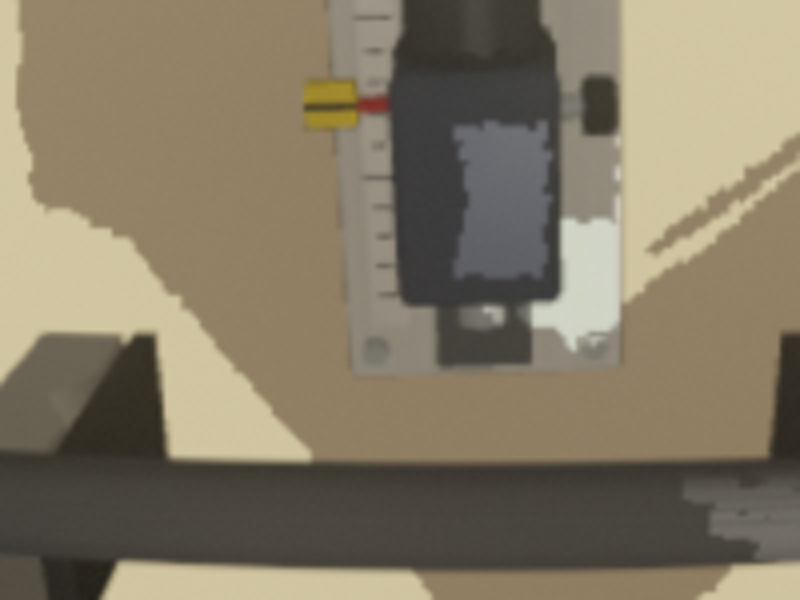

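Line at (330, 106) and pointer at (373, 104), which is aligned to well under 1 mm. Now to the rack.

>>> {"op": "play_rows", "data": {"plan": [[3.5,0.79,0,0,0,0],[3.5,0.79,0,0,0,0],[3.5,0.79,0,0,0,0],[3.5,0.79,0,0,0,0],[3.5,0.79,0,0,0,0],[3.5,0.79,0,0,0,0],[3.5,0.79,0,0,0,0],[3.5,0.79,0,0,0,0],[3.5,0.79,0,0,0,0],[3.5,0.79,0,0,0,0],[3.5,0.79,0,0,0,0],[3.5,0.79,0,0,0,0],[3.5,0.79,0,0,0,0],[3.5,0.79,0,0,0,0],[3.5,0.76,0,0,0,0]]}}

```text
clock: 12.8
tool_pos: [0.5084, -0.2452, 0.2448]
orientation: [179.9, 0.0, -79.4]
force: [0.7, 1.1, 0.1]
opening: 0.0877
gripper_force: 0.0
```

>>> {"op": "play_rows", "data": {"plan": [[0,0,0,0,0,7],[0,0,0,0,0,7],[0,0,0,0,0,7],[0,0,0,0,0,7],[0,0,0,0,0,7],[0,0,0,0,0,7],[0,0,0,0,0,7],[0,0,0,0,0,7],[0,0,0,0,0,7],[0,0,0,0,0,7],[0,0,0,0,0,7],[0,0,0,0,0,7],[0,0,0,0,0,7],[0,0,0,0,0,0.6],[0,0,0,0,0,0],[0,0,0,0,0,0]]}}

```text
clock: 14.13
tool_pos: [0.509, -0.2435, 0.2451]
orientation: [180.0, -0.0, -170.8]
force: [0.5, 1.5, -0.9]
opening: 0.0874
gripper_force: 0.0
```

Run:
```python
from h import *
go([.511,-.2425,.12],-171)
s=snapshot('wrist');f=s['frame'][100:400,120:520,::-1];cv2.imwrite('pics/w5.png',cv2.resize(f,None,fx=2,fy=2,interpolation=cv2.INTER_CUBIC))
print(s['position'],s['attitude'])
for t in ['cell','window_mid','rack','spare_1']:
    print(t,[(r['position'],round(r['score'],2)) for r in spot_point('wrist',t)][:4])
```

```text
t 14.13 shift [-0.22  0.06 12.51] turn [ 0.01 -0.04  0.19] pos [ 0.509  -0.2435  0.2451] rpy [ 1.7999e+02 -4.0000e-02 -1.7081e+02] F [ 0.5  1.5 -0.9] open 0.0874
[ 0.43358399 -0.25487633  0.38618488] [1.63966772e+02 9.91163222e-03 9.91567053e+01]
cell [([0.5549, -0.1609, -0.0006], 0.91), ([0.505, -0.3373, -0.0017], 0.74), ([0.5114, -0.2426, 0.011], 0.66), ([0.5451, 0.2246, 0.1024], 0.34)]
window_mid [([0.5023, -0.3371, 0.018], 0.91), ([0.5571, -0.1551, 0.0222], 0.71), ([0.5105, -0.2406, 0.026], 0.66), ([0.5651, 0.3025, 0.0174], 0.41)]
rack [([0.5151, -0.2438, 0.0007], 0.63), ([0.5163, -0.2436, 0.0095], 0.63)]
spare_1 [([0.5616, -0.2357, 0.0067], 0.75), ([0.4639, -0.2512, 0.0054], 0.62)]
```

View pics/w5.png

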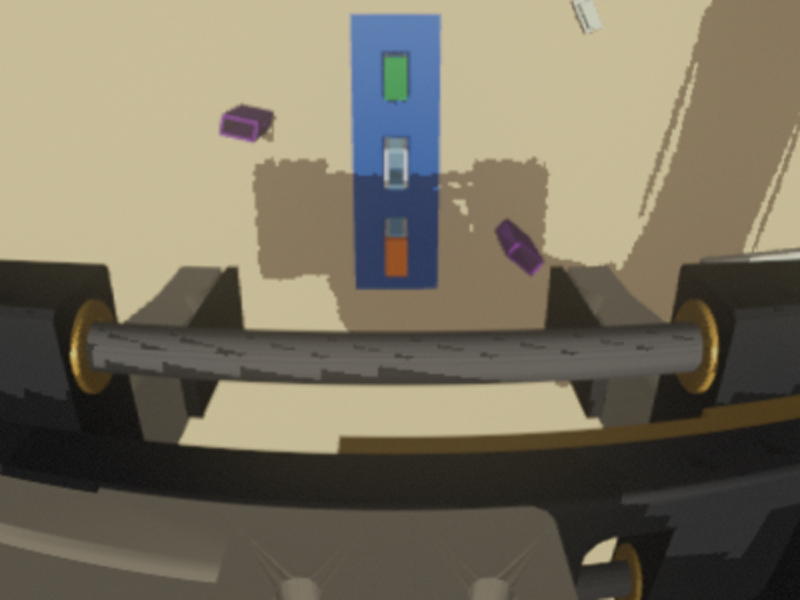

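The purple look-alikes stand clear at crop (247, 123) and (519, 247). The open cell is at (396, 163), with its top rim's lower edge at row 188, between the green (396, 78) and orange (396, 257) stoppers. The rack is square to the fingers. Back-projecting the top edges for the exact centre.

Run:
```python
from h import *
s=snapshot('wrist')
Rc=R.from_euler('xyz',s['attitude'],degrees=True);P=np.array(s['position'])
def bp(u,v,z):
    u=u/2+120;v=v/2+100
    d=np.array([(u-s['cx'])/s['fx'],(v-s['cy'])/s['fy']]);r=np.hypot(*d)
    w=Rc.apply([*(d/r*np.sin(r)),np.cos(r)]);return (P+w*(z-P[2])/w[2])
e=np.array([np.cos(np.radians(9)),np.sin(np.radians(9)),0])
for n,u,v,z in [('cell',396,188,.053),('orange',396,277,.06),('green',396,100,.06)]:
    print(n,(bp(u,v,z)-.01125*e).round(4))
print('rack corners',[bp(*q,.024).round(4) for q in [(351,14),(440,14),(356,289),(437,289)]])
```

```text
cell [ 0.511  -0.2412  0.053 ]
orange [ 0.5612 -0.2332  0.06  ]
green [ 0.4615 -0.2491  0.06  ]
rack corners [array([ 0.4309, -0.2801,  0.024 ]), array([ 0.4228, -0.2294,  0.024 ]), array([ 0.6   , -0.2528,  0.024 ]), array([ 0.5919, -0.2015,  0.024 ])]
```

>>> {"op": "play_rows", "data": {"plan": [[-0.23,0.17,0,0,0,0],[0,0,1.6,0,0,0],[0,0,1.6,0,0,0],[0,0,1.6,0,0,0],[0,0,1.6,0,0,0],[0,0,1.6,0,0,0],[0,0,1.6,0,0,0],[0,0,1.6,0,0,0],[0,0,1.6,0,0,0],[0,0,0.8,0,0,0],[0,0,0.4,0,0,0],[0,0,0,0,0,0],[0,0,0,0,0,0],[0,0,0,0,0,0],[0,0,0,0,0,0]], "grip": 4.4}}

```text
clock: 15.68
tool_pos: [0.5117, -0.2416, 0.1065]
orientation: [-180.0, 0.1, -171.0]
force: [0.9, -1.5, -0.4]
opening: 0.0441
gripper_force: 0.0
```

Run:
```python
from h import *
go([.511,-.2415,.0475],-170.8)
s=snapshot('wrist');f=s['frame'][150:350,180:460,::-1];cv2.imwrite('pics/w6.png',cv2.resize(f,None,fx=2.8,fy=2.8,interpolation=cv2.INTER_CUBIC))
```

```text
t 15.68 shift [0.08 0.02 5.9 ] turn [-0.03  0.09 -0.21] pos [ 0.5117 -0.2416  0.1065] rpy [-1.7997e+02  9.0000e-02 -1.7101e+02] F [ 0.9 -1.5 -0.4] open 0.0441
```

View pics/w6.png

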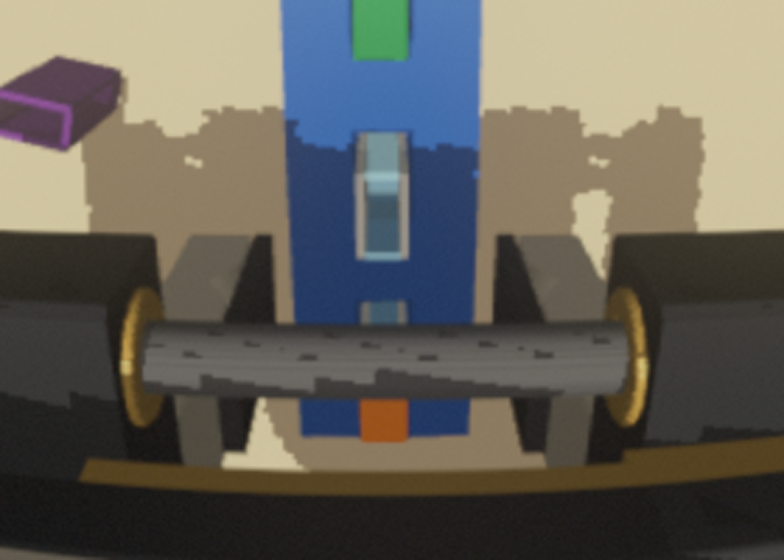

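The cell is centred (382, 216) between the fingers (inner edges 272 and 496). Descend and close.

>>> {"op": "play_rows", "data": {"plan": [[0.08,0,0.7,0,0,0],[0,0,0.7,0,0,0],[0,0,0.7,0,0,0],[0,0,0.7,0,0,0],[0,0,0.7,0,0,0],[0,0,0.7,0,0,0],[0,0,0.5,0,0,0],[0,0,0.4,0,0,0],[0,0,0.3,0,0,0],[0,0,0.2,0,0,0],[0,0,0.2,0,0,0],[0,0,0.1,0,0,0],[0,0,0,0,0,0],[0,0,0,0,0,0],[0,0,0,0,0,0]]}}

```text
clock: 16.98
tool_pos: [0.5105, -0.2416, 0.0468]
orientation: [-180.0, 0.0, -171.0]
force: [0.5, 0.3, -0.1]
opening: 0.0438
gripper_force: 0.0
```

>>> {"op": "play_rows", "data": {"plan": [[0,0,0,0,0,0],[0,0,0,0,0,0],[0,0,0,0,0,0],[0,0,0,0,0,0],[0,0,0,0,0,0],[0,0,0,0,0,0],[0,0,0,0,0,0],[0,0,0,0,0,0],[0,0,0,0,0,0],[0,0,0,0,0,0]], "grip": 1.0}}

```text
clock: 17.82
tool_pos: [0.5104, -0.2416, 0.0466]
orientation: [-180.0, 0.0, -171.0]
force: [-0.2, 0.6, 0.0]
opening: 0.012
gripper_force: 30.0
```

Gripped with little side force. Lift.

>>> {"op": "play_rows", "data": {"plan": [[0,0,-0.3,0,0,0],[0,0,-0.5,0,0,0],[0,0,-0.5,0,0,0],[0,0,-0.6,0,0,0],[0,0,-0.7,0,0,0],[0,0,-1.0,0,0,0],[0,0,-1.0,0,0,0],[0,0,-1.4,0,0,0],[0,0,-1.4,0,0,0],[0,0,-1.4,0,0,0],[0,0,-1.4,0,0,0],[0,0,-1.4,0,0,0],[0,0,-1.4,0,0,0],[0,0,-1.4,0,0,0],[0,0,-1.4,0,0,0],[0,0,-1.4,0,0,0],[0,0,-1.4,0,0,0],[0,0,-1.0,0,0,0],[0,0,-0.5,0,0,0],[0,0,0,0,0,0]]}}

```text
clock: 19.48
tool_pos: [0.5108, -0.2417, 0.2492]
orientation: [-180.0, 0.1, -171.0]
force: [0.7, -0.3, -1.0]
opening: 0.0126
gripper_force: 30.0
```

Run:
```python
from h import *
th=np.radians(12.4);ey=np.array([-np.sin(th),np.cos(th)]);ex=np.array([ey[1],-ey[0]])
b=np.array([.5291,.296])            # beam line point (camera grip)
L=np.array([.573,.0948])
print('lamp off-axis',(L-b)@ex)
lens=b+ey*((np.array([.5455,.2245])-b)@ey); lamp=b+ey*((L-b)@ey)
m=(lens+lamp)/2; print(lens,lamp,'gap',np.linalg.norm(lens-lamp),'mid',m)
go([*m,.25],-77.6)
s=snapshot('scene');f=s['frame'][150:320,140:440,::-1];cv2.imwrite('pics/s7.png',cv2.resize(f,None,fx=2.6,fy=2.6,interpolation=cv2.INTER_CUBIC))
print([(r['position'],r['score']) for r in spot_point('scene','lens_front')],[(r['position'],r['score']) for r in spot_point('scene','cell')])
snapshot('top');print([(r['position'],r['score']) for r in spot_point('top','lens_front')])
```

```text
lamp off-axis -0.00032883480714319957
[0.54485164 0.22435745] [0.57332116 0.09487061] gap 0.1325796159970358 mid [0.5590864  0.15961403]
t 19.48 shift [-11.03  38.88  -0.09] turn [-1.500e-01  7.000e-02 -9.342e+01] pos [ 0.5108 -0.2417  0.2492] rpy [-1.7995e+02  1.4000e-01 -1.7102e+02] F [ 0.7 -0.3 -1. ] open 0.0126
[([0.5423, 0.2268, 0.1017], 0.94)] [([0.5059, -0.3344, -0.0016], 0.52), ([0.5553, -0.1559, -0.0028], 0.52), ([0.5098, -0.2427, 0.2128], 0.51), ([0.5566, 0.1863, 0.0039], 0.38)]
[([0.5492, 0.226, 0.1034], 0.57)]
```

View pics/s7.png

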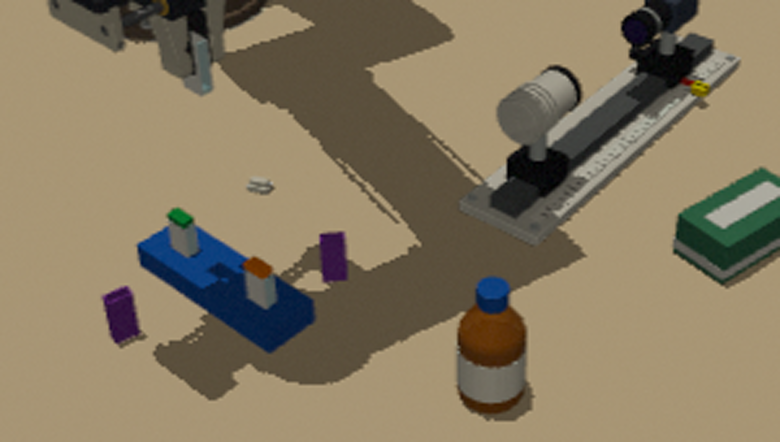

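The slot is empty, the cell hangs upright in the fingers at (203, 68), and everything else stands where it was. Carry it over the stand and turn.

>>> {"op": "play_rows", "data": {"plan": [[-0.3,1.0,0,0,0,0],[-0.58,2.05,0,0,0,0],[-0.58,2.05,0,0,0,0],[-0.58,2.05,0,0,0,0],[-0.58,2.05,0,0,0,0],[-0.58,2.05,0,0,0,0],[-0.58,2.05,0,0,0,0],[-0.58,2.05,0,0,0,0],[-0.58,2.05,0,0,0,0],[-0.58,2.05,0,0,0,0],[-0.58,2.05,0,0,0,0],[-0.58,2.05,0,0,0,0],[-0.58,2.05,0,0,0,0],[-0.58,2.05,0,0,0,0],[-0.58,2.05,0,0,0,0],[-0.58,2.05,0,0,0,0],[-0.58,2.05,0,0,0,0],[-0.58,2.05,0,0,0,0],[-0.58,2.05,0,0,0,0],[-0.3,1.0,0,0,0,0]]}}

```text
clock: 21.4
tool_pos: [0.5585, 0.1623, 0.2469]
orientation: [-180.0, -0.0, -171.0]
force: [-0.5, -0.2, 0.0]
opening: 0.0124
gripper_force: 30.0
```

>>> {"op": "play_rows", "data": {"plan": [[0,0,0,0,0,-3],[0,0,0,0,0,-5],[0,0,0,0,0,-5],[0,0,0,0,0,-5],[0,0,0,0,0,-5],[0,0,0,0,0,-5],[0,0,0,0,0,-5],[0,0,0,0,0,-5],[0,0,0,0,0,-5],[0,0,0,0,0,-5],[0,0,0,0,0,-5],[0,0,0,0,0,-5],[0,0,0,0,0,-5],[0,0,0,0,0,-5],[0,0,0,0,0,-5],[0,0,0,0,0,-5],[0,0,0,0,0,-5],[0,0,0,0,0,-5],[0,0,0,0,0,-5],[0,0,0,0,0,-0.4]]}}

```text
clock: 23.07
tool_pos: [0.5584, 0.1599, 0.2472]
orientation: [180.0, -0.0, -77.4]
force: [-0.2, 0.3, -0.7]
opening: 0.012
gripper_force: 30.0
```

>>> {"op": "play_rows", "data": {"plan": [[0,0,0,0,0,0],[0,0,0,0,0,0],[0,0,0,0,0,0]]}}

```text
clock: 23.32
tool_pos: [0.5586, 0.1599, 0.2475]
orientation: [180.0, -0.0, -77.7]
force: [0.5, 0.5, -0.8]
opening: 0.0123
gripper_force: 30.0
```

```bash
python3 -c "
from h import *
go([.5591,.1596,.1236],-77.6)"
```

```text
t 23.32 shift [ 0.04 -0.04 12.39] turn [ 0.01 -0.   -0.14] pos [0.5586 0.1599 0.2475] rpy [179.99  -0.   -77.74] F [ 0.5  0.5 -0.8] open 0.0123
```

Lower 12.4 cm gently.

>>> {"op": "play_rows", "data": {"plan": [[0,0,0.5,0,0,0],[0,0,0.8,0,0,0],[0,0,0.8,0,0,0],[0,0,0.8,0,0,0],[0,0,0.8,0,0,0],[0,0,0.8,0,0,0],[0,0,0.8,0,0,0],[0,0,0.8,0,0,0],[0,0,0.8,0,0,0],[0,0,0.8,0,0,0],[0,0,0.8,0,0,0],[0,0,0.8,0,0,0],[0,0,0.8,0,0,0],[0,0,0.8,0,0,0],[0,0,0.7,0,0,0],[0,0,0.5,0,0,0],[0,0,0.3,0,0,0],[0,-0.04,0,0,0,0],[0,0,0,0,0,0],[0,0,0,0,0,0]]}}

```text
clock: 24.98
tool_pos: [0.5594, 0.1601, 0.1239]
orientation: [-180.0, 0.0, -77.6]
force: [-0.7, -0.1, -0.4]
opening: 0.0119
gripper_force: 30.0
```

>>> {"op": "play_rows", "data": {"plan": [[0,0,0,0,0,0],[0,0,0,0,0,0],[0,0,0,0,0,0],[0,0,0,0,0,0],[0,0,0,0,0,0],[0,0,0,0,0,0]]}}

```text
clock: 25.48
tool_pos: [0.5591, 0.16, 0.1236]
orientation: [-180.0, 0.0, -77.6]
force: [0.3, 0.7, -0.2]
opening: 0.0123
gripper_force: 30.0
```

Run:
```python
from h import *
go([.5591,.1596,.1236],-77.6)
for c in ['scene','top','wrist']:
  s=snapshot(c)
  if c=='wrist': f=s['frame'][100:350,150:490,::-1];cv2.imwrite('pics/w8.png',cv2.resize(f,None,fx=2.3,fy=2.3,interpolation=cv2.INTER_CUBIC))
  for t in ['window_mid','lens_front','lamp_front','pointer','index']:
    print(c,t,[(r['position'],round(r['score'],2)) for r in spot_point(c,t) if r['position'][1]>0])
```

```text
t 25.48 shift [0.04 0.01 0.  ] turn [-0.01  0.   -0.02] pos [0.5591 0.16   0.1236] rpy [-179.99    0.    -77.62] F [ 0.3  0.7 -0.2] open 0.0123
scene window_mid [([0.5602, 0.1632, 0.1064], 0.58), ([0.5558, 0.1611, 0.0847], 0.57)]
scene lens_front [([0.5408, 0.2254, 0.1047], 0.69), ([0.5561, 0.1608, 0.0873], 0.49)]
scene lamp_front [([0.5729, 0.096, 0.1042], 0.77), ([0.5562, 0.1599, 0.0841], 0.28)]
scene pointer [([0.5683, 0.3031, 0.0231], 0.64)]
scene index [([0.5717, 0.306, 0.0128], 0.38)]
top window_mid []
top lens_front [([0.5456, 0.2266, 0.1032], 0.69)]
top lamp_front [([0.5702, 0.0925, 0.105], 0.79)]
top pointer [([0.5652, 0.3034, 0.0162], 0.92)]
top index []
wrist window_mid [([0.5613, 0.1646, 0.1021], 0.6)]
wrist lens_front [([0.5584, 0.158, 0.0869], 0.54)]
wrist lamp_front [([0.5746, 0.0968, 0.1074], 0.81)]
wrist pointer []
wrist index []
```

View pics/w8.png

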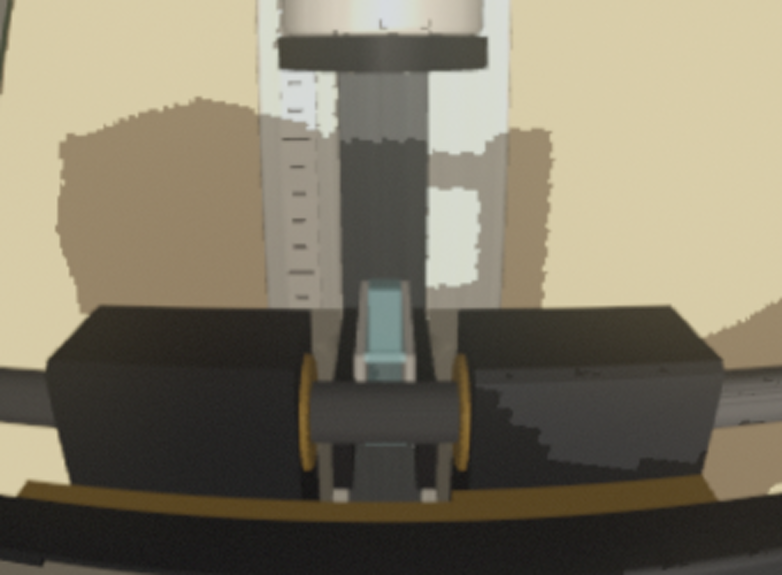

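The cell (385, 330) hangs squarely between the fingers, in line with the lamp (383, 50) and the rail centre (385). The lamp-to-lens gap is about 132 mm and the cell is midway. Hand in.

```bash
python3 -c "
from plant import *
print(close_job())"
```

```text
the job is handed in; nothing more can be done
None
```

I drew the camera back until its pointer met the index line (under 1 mm off by eye). I then lifted the open cuvette out by its frosted sides and handed in with it held upright in the beam, midway between lamp and lens; the hand-in returned no verdict.

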